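# Stock a caster from the delivery case into the parts drawer

### The arm

A 7-joint arm with a two-finger parallel gripper is mounted at the origin on the work surface. World frame = base frame: x ahead of the robot, y to its left, z up, the work surface at z = 0. Lengths are in m, angles in rad, forces in N, time in s.
With the tool pointing down it reaches from about 0.425 to 0.875 m from the base axis. Payload 4.7 kg.
Tool frame: the origin (TCP) lies midway between the tips of the shut fingers; the grasp point (between the pads) lies behind it (env.pinch_z is the z of the grasp point in the tool frame, in m); z points along the fingers, y is the line along which they close (so a half turn about z gives the same grasp; the last joint's range is limited). The gripper opens to 87 mm and grips with 3 to 60 N. Pads are 19 mm wide; open, the fingers measure 117 mm over their backs; the gripper's body (75 mm by 190 mm) begins 51 mm behind the grasp point.
Start: joints at [1.287, 0.321, -0.07, 1.45, 0.023, 1.371, -0.057], TCP at [0.191, -0.621, 0.223] pointing down, gripper open.
Joint ranges: [-2.86, 2.86], [-0.3, 2.09], [-1.38, 1.24], [0.06, 2.45], [-1.56, 4.7], [0.09, 2.05], [-2.69, 2.69]. Speed limits (rad/s): [2.57, 2.57, 3.14, 3.14, 3.14, 3.14, 3.14].

### API

Orientations are given as a 3x3 rotation matrix whose columns are the frame's x, y, z axes.
In Python, from cell import sensors, optics, ticket, env gives the robot as it stands.
- The arm moves only by the tool drive_tool, never from a script. Its arguments are lists of equal length, an entry for each row: "twist": the turn, a rotation vector about the world's x, y, z in units of 5 degrees (1.0 is 5 degrees), a list of three; "xyz": the shift along the world's x, y, z in units of 30 mm (1.0 is 30 mm), a list of three; "fingers": the finger opening in mm, from 0 to 87. In form: {"twist": [[ax, ay, az], ...], "xyz": [[dx, dy, dz], ...], "fingers": [fingers, ...]}. A call has exactly 8 rows; each row is the pose to reach, as a shift and turn from the pose commanded when the call began; what a row does not reach only later rows make up. A row lasts 1/12 s, in which the tool goes at most 41.7 mm and 7.16 degrees, less where a joint would pass 70% of its speed; a pose out of reach is approached as far as the arm can. A call with a gripper value outside its range is refused whole. The fingers move at their own pace and stop on an object; "force" is the grip in N (left out, the last holds). Time passes only in rows, so rows that repeat a pose let the fingers close, or fill a call up. It gives the time, the measured TCP pose, the force, the opening and the grip force at its end, in the units of the state.
- sensors.state(): the state, without advancing time (a new reading comes with each control period).
- optics.grab_frame(name): name is "side" or "top" or "wrist"; returns a dict with "frame" (400x640x3 uint8, blue, green, red), "K" (3x3 intrinsics, pixels), "T" (4x4, takes a point from camera to world coordinates); the wrist camera has in their place "hand_eye" (4x4, takes a point from camera to tool coordinates, whose origin is the TCP and whose axes are the flange's). Camera axes: x right, y down, z forward; pixel columns grow to the right and rows downward; lengths in m; the calibration is good to about 2 mm. A picture is of the moment at which its call begins: read the wrist's pose just before it. There is no depth.
- ticket.finish_job(): hands the job in; it is judged then, once.
The state is a dict: "clock": time; "qpos": joint angles; "dq": joint speeds; "tau": joint torques, N m; "position": TCP position; "ee_rot": TCP orientation; "contact_force": force on the tool from outside, world axes, zero at the start; "wrist_torque": the same for the moment, N m; "gripper_width": finger opening in m; "grip_force": force on a finger pad.
Only numpy, scipy, OpenCV 4.12 (cv2) and the standard library are available. Lean on these libraries where they do the work, as an engineer would, in place of code of your own. Each camera call takes 0.05 s, during which the arm holds its last target. There are 200 camera calls.

### The job

Put the new caster away: swing the lid of the blue case back until it rests on its stop, pull the top drawer of the grey chest out to its stop, and move the caster from the case into that drawer, set down gently (not dropped) on its plate, wheel up, on the drawer's floor beside the caster already there, which must stay in the drawer and upright. Leave the lid and the drawer open, leave the lower drawer shut, and do not disturb the oil bottle, tin, hammer and mug.

Things in the scene. Friction and masses are not known exactly. Their poses are not given: they have to be found in the camera images.
- chest: Grey two-drawer chest, 200 deep x 320 wide x 230 high, fixed to the bench. Origin: on the bench under the middle of its front face; x points into the chest (drawers slide out along -x), y along its width, z up. It stands left or right of the middle, the case on the other side
- cab_drawer0 (a joint): Top drawer of the chest: 0 shut, 0.134 m out to its stop. It may start a little ajar
- cab_drawer1 (a joint): Lower drawer of the chest, with the same kind of handle: 0 shut; leave it shut
- cab_drawer0_handle (a point): Middle of the top drawer's handle: a round steel bar of 11 mm diameter, 120 long, level, along the chest's y, 35 mm in front of the drawer's face (29 mm free behind it), 38 mm below the chest's top; held by two posts 51 mm either side of its middle
- drawer_floor (a point): Centre of the top drawer's inner floor (moves with the drawer; axes as the chest's). Inside it measures 155 (x) x 278 (y) mm and is 80 mm deep, walls 6 mm, front panel 15 mm thick and 90 mm above the floor. Pulled out, all but the rear 27 mm lies clear of the chest; the floor is 128 mm above the bench, the chest's top 102 mm above the floor
- case: Blue plastic case on a thin rubber foot, 180 (x) x 240 (y) x 104 high, walls and floor 6 mm (inner floor 10 mm above the bench), fixed to the bench, with a flat hinged lid 8 mm thick. Origin: on the bench under the middle of the hinge line, which runs along the far (+x) rim; the case reaches from there 180 mm to -x (towards the robot), where the lid's handle is
- case_lid (a joint): Lid of the case: 0 shut, opens upward and back to its stop at 1.9 rad (past upright, 1.57; it falls shut if left before that)
- case_lid_handle (a point): Middle of the lid's handle: a round steel bar of 11 mm diameter, 100 long, along the case's y, 35 mm above the lid's face (29 mm free under it), 30 mm in from the lid's front edge and 150 mm from the hinge line; posts 43 mm either side of its middle
- case_lid_hinge (a point): Middle of the lid's hinge line (along the case's y), on the case's far rim, 104 mm above the bench
- caster: The new caster, in the closed case: steel plate 76 x 58 x 5 mm below, a fork on it (37 over its legs, which end 57 up), and a dark wheel of 68 diameter, 24 wide on top (axle 53, top 87 above the underside). Stands on its plate. Origin: centre of the plate's underside; z up, x along the 76 mm side and the rolling direction, y along the axle. 0.25 kg
- stock: Caster of the same make already in the top drawer: steel plate 76 x 58 x 5 mm below, a fork on it (37 over its legs, which end 57 up), and a dark wheel of 68 diameter, 24 wide on top (axle 53, top 87 above the underside). Stands on its plate. Origin: centre of the plate's underside; z up, x along the 76 mm side and the rolling direction, y along the axle. 0.25 kg
- oil: Grey oil bottle, 60 mm diameter, 150 high, standing on the bench close behind the case; origin at its foot; bystander
- tin: Steel tin, 70 mm diameter, 80 high, standing on the rear part of the chest's top; origin at its foot; bystander
- hammer: Hammer lying on the bench at the left, about 300 long along its x; bystander
- mug: White mug, 80 mm diameter, 90 high, on the bench at the right; origin at its foot; bystander

How it is judged:
At the end, for the whole second after the job is handed in: Lid on its stop (over 1.84 rad), top drawer out (over 0.128 m of 0.134), lower drawer within 15 mm of shut; both casters at rest on the top drawer's floor: underside within 10 mm of it, tilt under 0.12 rad, origin within 60 (x) and 125 mm (y) of its centre (value of joint case_lid above 1.84 rad and value of joint cab_drawer0 above 0.128 m and value of joint cab_drawer1 below 0.015 m and x of caster in the frame of drawer_floor between -0.06 and 0.06 m and y of caster in the frame of drawer_floor between -0.125 and 0.125 m and z of caster in the frame of drawer_floor between -0.01 and 0.01 m and angle between each of caster, stock's own z axis and vertical below 0.12 rad and linear speed of each of caster, stock below 0.03 m/s and x of stock in the frame of drawer_floor between -0.06 and 0.06 m and y of stock in the frame of drawer_floor between -0.125 and 0.125 m and z of stock in the frame of drawer_floor between -0.01 and 0.01 m); the robot touches nothing.
It fails at once if the oil bottle, tin, hammer or mug moved more than 30 mm or (not the hammer) tipped over (distance of any of oil, tin, hammer, mug from where it was at the start of the episode above 0.03 m or angle between any of oil, tin, mug's own z axis and vertical above 0.4 rad).
It fails at once if the lower drawer pulled open more than 30 mm (value of joint cab_drawer1 above 0.03 m).
It fails at once if the caster dropped into the drawer (moving faster than 0.6 m/s within 60 mm of its floor) (x of caster in the frame of drawer_floor between -0.06 and 0.06 m and y of caster in the frame of drawer_floor between -0.125 and 0.125 m and z of caster in the frame of drawer_floor below 0.06 m and linear speed of caster above 0.6 m/s).
It also fails if it takes over 72 s, if anything falls off the work surface, if the arm or the gripper's body presses on something with over 40 N, if the wrist force passes 120 N, or if a joint passes its speed limit or range.

## Working session

There is one attempt and no reset: what is moved stays moved. The work goes in short steps, Python scripts to look and compute and a tool call to move; the robot and the scene stay as the last step left them, time stands still between calls to the robot, and variables do not carry over. Pictures are saved under pics/ and viewed, at most 10 in all, crops included, and the job is handed in when it is done.

Besides the shell and the picture viewer there is one more tool, called after "Request:" as a command line: name --argument value ..., lists and objects as JSON in quotes. drive_tool: Moves the arm, as the interface text tells. Its arguments: {"type":"object","properties":{"twist":{"type":"array","items":{"type":"array","items":{"type":"number"}}},"xyz":{"type":"array","items":{"type":"array","items":{"type":"number"}}},"fingers":{"type":"array","items":{"type":"number"}},"force":{"type":"number"}},"required":["twist","xyz","fingers"]}

```bash
mkdir -p pics; ls
python3 - <<'E'
from cell import sensors, optics, ticket, env
import cv2, numpy as np, pickle
np.set_printoptions(precision=4,suppress=True)
s=sensors.state(); print(s); print(env.pinch_z)
d={}
for n in("side","top","wrist"):
    f=optics.grab_frame(n); d[n]=f; cv2.imwrite(f"pics/{n}0.png",f["frame"])
    print(n,f["K"],f.get("T",f.get("hand_eye")))
pickle.dump((s,d),open("d0.pkl","wb"))
E
```

```text
pics
{'clock': 0.0, 'qpos': array([ 1.2871,  0.3218, -0.0701,  1.4517,  0.0226,  1.3708, -0.0569]), 'dq': array([-0.0007,  0.001 , -0.0001,  0.0016,  0.0012,  0.0024,  0.0011]), 'tau': array([  0.0008, -49.1281,  -0.4035, -31.2525,  -0.0641,   0.0439,
         0.0002]), 'position': array([ 0.1905, -0.6209,  0.2215]), 'ee_rot': array([[ 0.956 ,  0.2935, -0.0006],
       [ 0.2935, -0.956 ,  0.0018],
       [-0.0001, -0.0019, -1.    ]]), 'contact_force': array([-0.7621,  0.997 ,  0.08  ]), 'wrist_torque': array([-0.0441, -0.0052, -0.0262]), 'grip_force': 0.0, 'gripper_width': 0.08672776289274561}
-0.0187
side [[427.4905   0.     323.8185]
 [  0.     427.4905 205.2446]
 [  0.       0.       1.    ]] [[ 0.9    -0.3059  0.3106  0.06  ]
 [-0.4358 -0.6485  0.6241 -1.0623]
 [ 0.0106 -0.697  -0.717   1.3738]
 [ 0.      0.      0.      1.    ]]
top [[385.3597   0.     313.2852]
 [  0.     385.3597 197.7784]
 [  0.       0.       1.    ]] [[ 0.0157 -0.9982  0.0577  0.5057]
 [-0.9998 -0.0164 -0.0109  0.0113]
 [ 0.0118 -0.0575 -0.9983  1.3723]
 [ 0.      0.      0.      1.    ]]
wrist [[283.7201   0.     327.2512]
 [  0.     283.7201 198.0961]
 [  0.       0.       1.    ]] [[ 0.0003 -0.9705 -0.2413  0.0659]
 [ 1.      0.0001  0.0006 -0.0008]
 [-0.0005 -0.2413  0.9705 -0.1615]
 [ 0.      0.      0.      1.    ]]
```

View pics/top0.png

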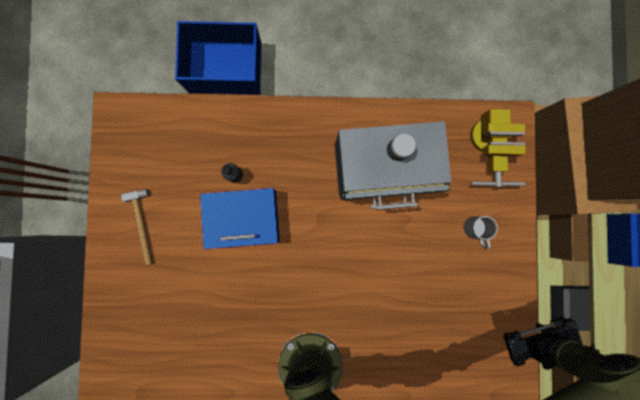

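View pics/side0.png

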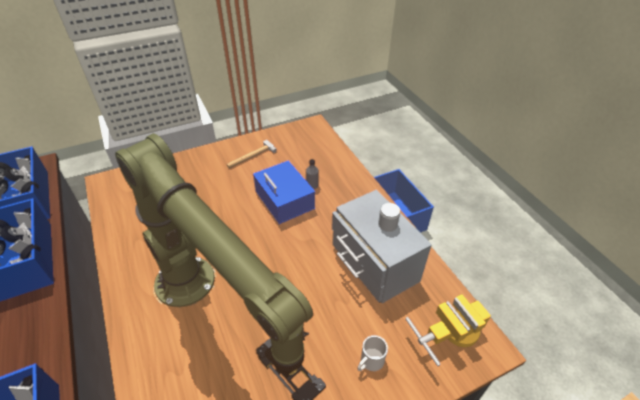

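```bash
cat > h.py <<'E'
import cv2, numpy as np, pickle
np.set_printoptions(precision=4,suppress=True)
def tile(f,u,v,w,W=400,H=300):
    s=W/w; h=H/s
    t=cv2.resize(f[v:v+int(h),u:u+w],(W,H),interpolation=cv2.INTER_CUBIC)
    for k in range(0,w,10):
        cv2.line(t,(int(k*s),0),(int(k*s),6 if (u+k)%50 else 14),(0,255,255),1)
    for k in range(0,int(h),10):
        cv2.line(t,(0,int(k*s)),(6 if (v+k)%50 else 14,int(k*s)),(0,255,255),1)
    return t
def ray(f,uv,T=None):
    T=f["T"] if T is None else T
    d=np.linalg.inv(f["K"])@np.array([uv[0],uv[1],1.]); return T[:3,3],T[:3,:3]@d
def onz(f,uv,z,T=None):
    o,d=ray(f,uv,T); return o+d*(z-o[2])/d[2]
def tri(*obs):
    A=0;b=0;rs=[]
    for o in obs:
        c,d=ray(*o); d=d/np.linalg.norm(d); M=np.eye(3)-np.outer(d,d); A=A+M;b=b+M@c; rs.append((c,M))
    p=np.linalg.solve(A,b); return p,[float(np.linalg.norm(M@(p-c))) for c,M in rs]
def proj(f,p,T=None):
    T=f["T"] if T is None else T
    q=f["K"]@(T[:3,:3].T@(np.asarray(p)-T[:3,3])); return q[:2]/q[2]
def wristT(s,f):
    E=np.eye(4);E[:3,:3]=s["ee_rot"];E[:3,3]=s["position"]; return E@f["hand_eye"]
E
python3 - <<'E'
from h import *
s,d=pickle.load(open("d0.pkl","rb"))
t,sd=d["top"]["frame"],d["side"]["frame"]
cv2.imwrite("pics/comp0.png",np.vstack([np.hstack([tile(t,190,180,100),tile(t,330,115,130)]),np.hstack([tile(sd,240,150,100),tile(sd,325,190,130)])]))
E
```

```text
(no output)
```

View pics/comp0.png

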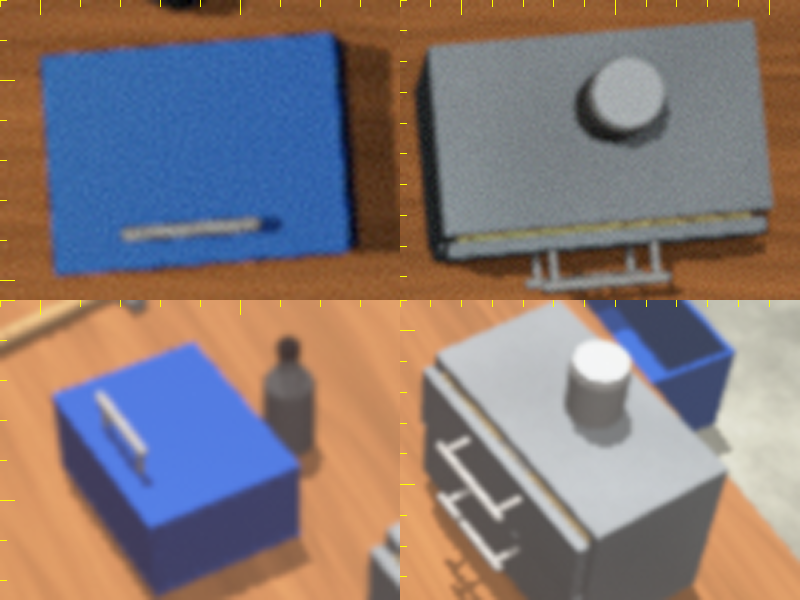

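Run:
```python
from h import *
s,d=pickle.load(open("d0.pkl","rb"))
t,sd=d["top"],d["side"]
P={"caseBL":((204.25,248.5),(253.75,174.25)),"caseTL":((200,194.25),(288.25,160.75)),"caseTR":((273.25,188.25),(314.5,192)),"caseBR":((277.5,242.5),(278,206.75)),
"lidH+":((220.5,239),(265,174)),"lidH-":((255.5,235.75),(275.75,188.75)),
"chBL":((344.6,191.7),(337.4,207.9)),"chTR":((444.7,122.15),(430.6,244.6)),"chBR":((450.9,182.6),(388.4,268)),
"drH+":((377.1,208.9),(338.65,237.8)),"drH-":((417.75,205),(356.9,260.2))}
for k,(a,b) in P.items(): print(k,*tri((t,a),(sd,b)))
print("case top @.112",[onz(t,P[k][0],.112) for k in("caseBL","caseTL","caseTR","caseBR")])
print("handles",[onz(t,P[k][0],.147) for k in("lidH+","lidH-")],[onz(t,P[k][0],.192) for k in("drH+","drH-")])
print("chest top .23",[onz(t,u,.23) for u in((339.75,130.3),(444.7,122.15),(450.9,182.6),(344.6,191.7))])
for k,zz in (("oil",(231,165)),): print(onz(t,zz,.15))
```

```text
caseBL [0.4099 0.3491 0.105 ] [0.0024227409735821034, 0.0024227409735819716]
caseTL [0.5854 0.3694 0.1048] [0.0009663942682519714, 0.0009663942682520606]
caseTR [0.6082 0.1299 0.1051] [7.702179421592349e-05, 7.702179421596453e-05]
caseBR [0.4324 0.1111 0.1098] [0.001609060447483179, 0.001609060447483223]
lidH+ [0.4437 0.2887 0.1422] [0.0026827525750981085, 0.002682752575098143]
lidH- [0.4533 0.179  0.1447] [0.00010517597702599241, 0.00010517597702602502]
chBL [ 0.5945 -0.0957  0.2252] [0.003007980741496161, 0.003007980741495962]
chTR [ 0.8059 -0.3934  0.2304] [0.0007190173205230695, 0.0007190173205230292]
chBR [ 0.6239 -0.4128  0.2266] [0.00036802517482365145, 0.00036802517482349424]
drH+ [ 0.5466 -0.2     0.1893] [0.0038403758033158397, 0.0038403758033156593]
drH- [ 0.5573 -0.3219  0.1973] [0.0005978479295940136, 0.0005978479295937587]
case top @.112 [array([0.4082, 0.3483, 0.112 ]), array([0.5841, 0.3677, 0.112 ]), array([0.6077, 0.1292, 0.112 ]), array([0.4311, 0.1116, 0.112 ])]
handles [array([0.4414, 0.2888, 0.147 ]), array([0.4533, 0.1787, 0.147 ])] [array([ 0.543, -0.198,  0.192]), array([ 0.557 , -0.3231,  0.192 ])]
chest top .23 [array([ 0.776 , -0.0774,  0.23  ]), array([ 0.8067, -0.3939,  0.23  ]), array([ 0.6239, -0.4117,  0.23  ]), array([ 0.5914, -0.094 ,  0.23  ])]
[0.6767 0.2617 0.15  ]
```

Request:
drive_tool --twist '[[0, 0, 0.98], [0, 0, 1.96], [0, 0, 2.94], [0, 0, 3.92], [0, 0, 4.9], [0, 0, 5.88], [0, 0, 6.86], [0, 0, 7.84]]' --xyz '[[0.71, 0.75, 0.21], [1.42, 1.5, 0.42], [2.13, 2.25, 0.63], [2.84, 3.0, 0.84], [3.55, 3.75, 1.05], [4.26, 4.5, 1.26], [4.97, 5.25, 1.47], [5.68, 6.0, 1.68]]' --fingers '[87, 87, 87, 87, 87, 87, 87, 87]'

```text
clock: 0.82
position: [0.3618, -0.44, 0.2731]
ee_rot: [[0.552, 0.834, -0.0], [0.834, -0.552, 0.0], [-0.0, -0.0, -1.0]]
contact_force: [0.4, -0.4, -0.3]
gripper_width: 0.0871
grip_force: 0.0
```

Request:
drive_tool --twist '[[0, 0, 0.98], [0, 0, 1.96], [0, 0, 2.94], [0, 0, 3.92], [0, 0, 4.9], [0, 0, 5.88], [0, 0, 6.86], [0, 0, 7.84]]' --xyz '[[0.71, 0.75, 0.21], [1.42, 1.5, 0.42], [2.13, 2.25, 0.63], [2.84, 3.0, 0.84], [3.55, 3.75, 1.05], [4.26, 4.5, 1.26], [4.97, 5.25, 1.47], [5.68, 6.0, 1.68]]' --fingers '[87, 87, 87, 87, 87, 87, 87, 87]'

```text
clock: 1.48
position: [0.5322, -0.2602, 0.3235]
ee_rot: [[-0.099, 0.995, -0.0], [0.995, 0.099, -0.0], [-0.0, -0.0, -1.0]]
contact_force: [0.3, 0.1, -0.5]
gripper_width: 0.0869
grip_force: 0.0
```

Run:
```python
from h import *
from cell import sensors, optics
s=sensors.state(); f=optics.grab_frame("wrist"); pickle.dump((s,f),open("w1.pkl","wb"))
print(s["position"],s["ee_rot"],s["qpos"])
T=wristT(s,f)
for p in((.543,-.198,.192),(.557,-.3231,.192)): print(proj(f,p,T))
cv2.imwrite("pics/w1.png",f["frame"])
```

```text
[ 0.5322 -0.2602  0.3235] [[-0.0992  0.9951 -0.0002]
 [ 0.9951  0.0992 -0.0001]
 [-0.0001 -0.0002 -1.    ]] [ 0.8421  0.2042 -0.513   1.4203  0.0999  1.5431  0.4346]
[343.8576 133.0354]
[343.588  248.9122]
```

View pics/w1.png

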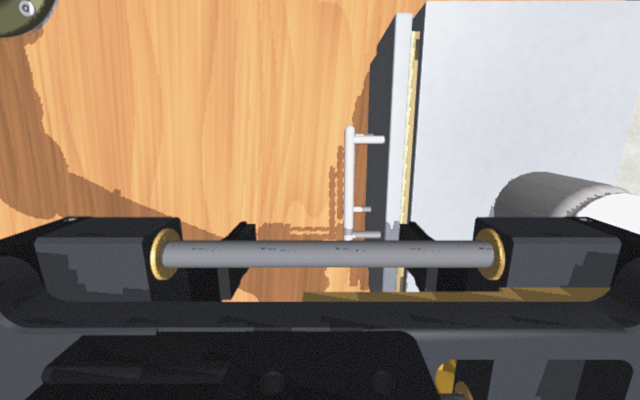

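Run:
```python
from h import *
s0,d=pickle.load(open("d0.pkl","rb")); s,f=pickle.load(open("w1.pkl","rb")); T=wristT(s,f)
print(tri((f,(349.8,127),T),(d["top"],(377.1,208.9)),(d["side"],(338.65,237.8))))
print(tri((f,(349.8,127),T),(d["top"],(377.1,208.9))))
a=onz(f,(349.8,127),.192,T);b=onz(f,(348.8,238),.192,T); print(a,b,(a+b)/2)
# drawer front panel inner/outer top edges at z .218, chest front edge z .23
for u in((397,15),(411,15),(391,200),(405,200)): print(onz(f,u,.218,T))
for u in((425,5),(412,200)): print(onz(f,u,.23,T))
print("tin",onz(d["top"],(403.8,144.9),.31), "oil",onz(d["top"],(230,169),.15))
```

```text
(array([ 0.5477, -0.1965,  0.1869]), [0.005061019074402681, 0.005175034604170204, 0.004573022650515887])
(array([ 0.5435, -0.1915,  0.2312]), [0.0017935833712441412, 0.0017935833712440666])
[ 0.5483 -0.1916  0.192 ] [ 0.5612 -0.3096  0.192 ] [ 0.5548 -0.2506  0.192 ]
[ 0.5747 -0.0977  0.218 ]
[ 0.5864 -0.0965  0.218 ]
[ 0.5943 -0.2561  0.218 ]
[ 0.6078 -0.2548  0.218 ]
[ 0.5935 -0.0929  0.23  ]
[ 0.6106 -0.2514  0.23  ]
tin [ 0.7191 -0.2506  0.31  ] oil [0.6638 0.2645 0.15  ]
```

Request:
drive_tool --twist '[[0, 0, 0], [0, 0, 0], [0, 0, 0], [0, 0, 0], [0, 0, 0], [0, 0, 0], [0, 0, 0], [0, 0, 0]]' --xyz '[[0.2, 0.04, -0.3], [0.4, 0.08, -0.7], [0.6, 0.12, -1.2], [0.73, 0.14, -1.7], [0.73, 0.14, -2.2], [0.73, 0.14, -2.7], [0.73, 0.14, -3.1], [0.73, 0.14, -3.3]]' --fingers '[26, 26, 26, 26, 26, 26, 26, 26]' --force 30

```text
clock: 2.2
position: [0.5513, -0.2583, 0.2209]
ee_rot: [[-0.093, 0.996, -0.004], [0.996, 0.093, 0.001], [0.002, -0.004, -1.0]]
contact_force: [-0.9, -0.5, 1.7]
gripper_width: 0.0412
grip_force: 0.0
```

Run:
```python
from h import *
from cell import sensors, optics
s=sensors.state(); f=optics.grab_frame("wrist"); sd=optics.grab_frame("side")["frame"]
print(s["position"],s["gripper_width"])
cv2.imwrite("pics/w2.png",np.hstack([tile(f["frame"],260,100,160),tile(sd,310,190,100)]))
```

```text
[ 0.5513 -0.2583  0.2209] 0.04123542868230031
```

View pics/w2.png

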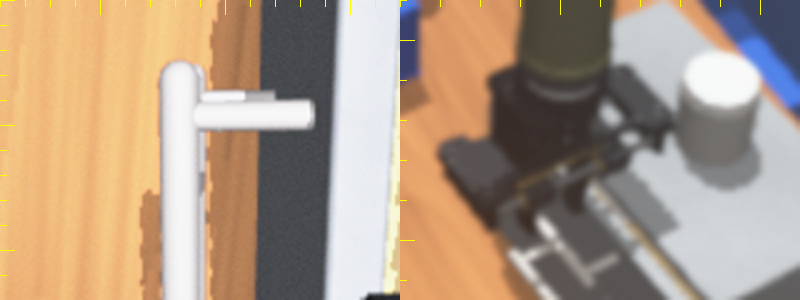

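Run:
```python
from h import *
from cell import sensors, optics
s0,f0=pickle.load(open("w1.pkl","rb"))
s=sensors.state();f=optics.grab_frame("wrist")
T=wristT(s,f);T0=wristT(s0,f0);print(s["position"],s["gripper_width"])
print(tri((f0,(349.8,127),T0),(f,(332.4,124.8),T)))
print(onz(f,(332.4,124.8),.192,T),onz(f,(332,220),.192,T))
```

```text
[ 0.552  -0.2579  0.2223] 0.033408934037518635
(array([ 0.5492, -0.1905,  0.1801]), [0.0009082227294914416, 0.0009082227294915082])
[ 0.5491 -0.1898  0.192 ] [ 0.5552 -0.255   0.192 ]
```

Request:
drive_tool --twist '[[0, 0, 0], [0, 0, 0], [0, 0, 0], [0, 0, 0], [0, 0, 0], [0, 0, 0], [0, 0, 0], [0, 0, 0]]' --xyz '[[0.03, 0.1, 0], [0.04, 0.15, 0], [0.04, 0.15, -0.35], [0.04, 0.15, -0.7], [0.04, 0.15, -1.05], [0.04, 0.15, -1.4], [0.04, 0.15, -1.65], [0.04, 0.15, -1.65]]' --fingers '[26, 26, 26, 26, 26, 26, 26, 26]'

```text
clock: 3.02
position: [0.5531, -0.2523, 0.172]
ee_rot: [[-0.095, 0.995, -0.004], [0.995, 0.095, 0.002], [0.002, -0.004, -1.0]]
contact_force: [-1.0, -0.2, -0.5]
gripper_width: 0.026
grip_force: 0.0
```

Request:
drive_tool --twist '[[0, 0, 0], [0, 0, 0], [0, 0, 0], [0, 0, 0], [0, 0, 0], [0, 0, 0], [0, 0, 0], [0, 0, 0]]' --xyz '[[0, 0, 0], [0, 0, 0], [0, 0, 0], [0, 0, 0], [0, 0, 0], [0, 0, 0], [0, 0, 0], [0, 0, 0]]' --fingers '[5, 5, 5, 5, 5, 5, 5, 5]'

```text
clock: 3.68
position: [0.5549, -0.2529, 0.1755]
ee_rot: [[-0.095, 0.995, 0.001], [0.995, 0.095, -0.001], [-0.001, 0.001, -1.0]]
contact_force: [-0.5, -0.7, 3.0]
gripper_width: 0.01
grip_force: 30.0
```

Request:
drive_tool --twist '[[0, 0, 0], [0, 0, 0], [0, 0, 0], [0, 0, 0], [0, 0, 0], [0, 0, 0], [0, 0, 0], [0, 0, 0]]' --xyz '[[-0.3, -0.03, 0], [-0.8, -0.08, 0], [-1.3, -0.13, 0], [-1.8, -0.18, 0], [-2.3, -0.23, 0], [-2.8, -0.28, 0], [-3.2, -0.32, 0], [-3.5, -0.35, 0]]' --fingers '[5, 5, 5, 5, 5, 5, 5, 5]'

```text
clock: 4.35
position: [0.4486, -0.2638, 0.1755]
ee_rot: [[-0.094, 0.996, 0.001], [0.996, 0.094, -0.001], [-0.001, 0.001, -1.0]]
contact_force: [2.0, -1.6, 3.5]
gripper_width: 0.0105
grip_force: 30.0
```

Request:
drive_tool --twist '[[0, 0, 0], [0, 0, 0], [0, 0, 0], [0, 0, 0], [0, 0, 0], [0, 0, 0], [0, 0, 0], [0, 0, 0]]' --xyz '[[-0.1, -0.01, 0], [-0.2, -0.02, 0], [-0.3, -0.03, 0], [-0.4, -0.04, 0], [-0.5, -0.05, 0], [-0.6, -0.06, 0], [-0.7, -0.07, 0], [-0.7, -0.07, 0]]' --fingers '[5, 5, 5, 5, 5, 5, 5, 5]'

```text
clock: 5.02
position: [0.4286, -0.2658, 0.1754]
ee_rot: [[-0.095, 0.995, 0.0], [0.995, 0.095, -0.001], [-0.001, 0.0, -1.0]]
contact_force: [-1.2, -1.5, 6.3]
gripper_width: 0.0097
grip_force: 30.0
```

Request:
drive_tool --twist '[[0, 0, 0], [0, 0, 0], [0, 0, 0], [0, 0, 0], [0, 0, 0], [0, 0, 0], [0, 0, 0], [0, 0, 0]]' --xyz '[[-0.06, 0, 0], [-0.12, -0.01, 0], [-0.18, -0.02, 0], [-0.24, -0.02, 0], [-0.3, -0.03, 0], [-0.36, -0.03, 0], [-0.4, -0.04, 0], [-0.4, -0.04, 0]]' --fingers '[5, 5, 5, 5, 5, 5, 5, 5]'

```text
clock: 5.68
position: [0.4273, -0.266, 0.1756]
ee_rot: [[-0.099, 0.995, 0.022], [0.995, 0.1, -0.003], [-0.005, 0.021, -1.0]]
contact_force: [28.0, -5.6, -13.6]
gripper_width: 0.0101
grip_force: 30.0
```

Request:
drive_tool --twist '[[0, 0, 0], [0, 0, 0], [0, 0, 0], [0, 0, 0], [0, 0, 0], [0, 0, 0], [0, 0, 0], [0, 0, 0]]' --xyz '[[0.2, 0.02, 0], [0.32, 0.03, 0], [0.32, 0.03, 0], [0.32, 0.03, 0], [0.32, 0.03, 0], [0.32, 0.03, 0], [0.32, 0.03, 0.3], [0.32, 0.03, 0.8]]' --fingers '[5, 5, 5, 26, 26, 26, 26, 26]'

```text
clock: 6.35
position: [0.4246, -0.2645, 0.1973]
ee_rot: [[-0.095, 0.995, -0.004], [0.995, 0.095, 0.003], [0.004, -0.004, -1.0]]
contact_force: [0.3, 0.1, -0.3]
gripper_width: 0.0252
grip_force: 0.0
```

Request:
drive_tool --twist '[[0, 0, 0], [0, 0, 0], [0, 0, 0], [0, 0, 0], [0, 0, 0], [0, 0, 0], [0, 0, 0], [0, 0, 0]]' --xyz '[[0, 0, 1], [0, 0, 2], [0, 0, 3], [0.3, 0.8, 4], [0.7, 1.8, 5], [1.0, 2.8, 5.5], [1.2, 3.8, 6], [1.2, 4.8, 6]]' --fingers '[87, 87, 87, 87, 87, 87, 87, 87]'

```text
clock: 7.02
position: [0.4638, -0.1197, 0.3822]
ee_rot: [[-0.096, 0.995, 0.005], [0.995, 0.096, -0.001], [-0.001, 0.004, -1.0]]
contact_force: [0.4, 0.7, 0.3]
gripper_width: 0.0717
grip_force: 0.0
```

Run:
```python
from h import *
from cell import sensors, optics
s=sensors.state(); f=optics.grab_frame("wrist");t=optics.grab_frame("top");sd=optics.grab_frame("side")
print(s["position"],s["qpos"]); pickle.dump((s,f,t,sd),open("w3.pkl","wb"))
cv2.imwrite("pics/w3.png",np.vstack([np.hstack([tile(t["frame"],340,150,120),tile(sd["frame"],290,190,120)]),np.hstack([f["frame"][:300,:400],f["frame"][:300,240:]])]))
```

```text
[ 0.4638 -0.1197  0.3822] [ 0.8476 -0.0672 -0.6056  1.5592 -0.0385  1.633   0.3371]
```

View pics/w3.png

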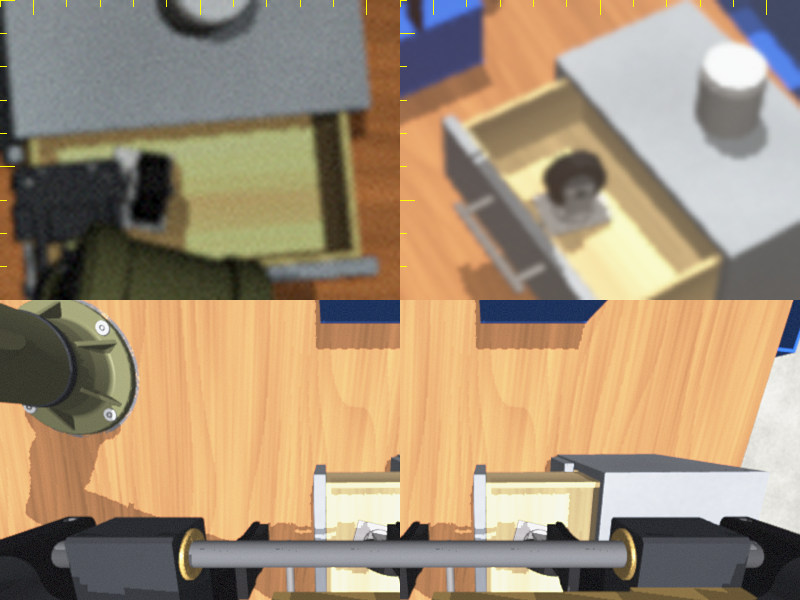

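Request:
drive_tool --twist '[[0, 0, 0], [0, 0, 0], [0, 0, 0], [0, 0, 0], [0, 0, 0], [0, 0, 0], [0, 0, 0], [0, 0, 0]]' --xyz '[[-0.1, 1.2, -0.4], [-0.2, 2.4, -0.8], [-0.3, 3.6, -1.3], [-0.4, 4.8, -1.8], [-0.5, 6.0, -2.3], [-0.6, 7.2, -2.8], [-0.7, 8.2, -3.2], [-0.8, 9.0, -3.4]]' --fingers '[26, 26, 26, 26, 26, 26, 26, 26]'

```text
clock: 7.83
position: [0.4367, 0.1496, 0.2753]
ee_rot: [[-0.096, 0.995, -0.002], [0.995, 0.096, -0.001], [-0.0, -0.002, -1.0]]
contact_force: [-0.2, 0.7, -0.5]
gripper_width: 0.0418
grip_force: 0.0
```

Run:
```python
from h import *
from cell import sensors, optics
s=sensors.state(); f=optics.grab_frame("wrist")
print(s["position"],s["qpos"]); pickle.dump((s,f),open("w4.pkl","wb"))
T=wristT(s,f)
print(proj(f,(0.4437,0.2887,0.143),T),proj(f,(0.4533,0.179,0.143),T))
cv2.imwrite("pics/w4.png",f["frame"][:260])
```

```text
[0.4367 0.1496 0.2753] [ 0.6488 -0.1209 -0.9423  1.7815 -0.0986  1.4345 -0.1805]
[348.8102  49.2364] [345.9093 165.7288]
```

View pics/w4.png

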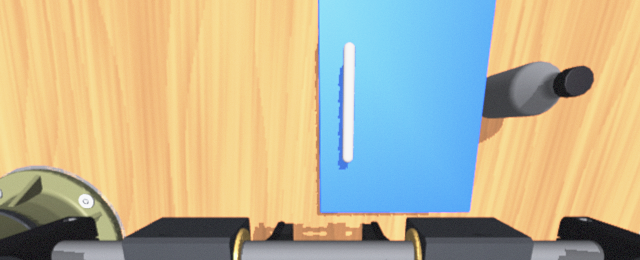

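Run:
```python
from h import *
s,f=pickle.load(open("w4.pkl","rb")); T=wristT(s,f); s0,d=pickle.load(open("d0.pkl","rb"))
for z in(.1,.104,.112,.12): print(z,onz(f,(319,212),z,T),onz(f,(470,212),z,T),np.linalg.norm(onz(f,(319,212),z,T)-onz(f,(470,212),z,T)))
for z in(.135,.143,.147,.155): a=onz(f,(349,42),z,T);b=onz(f,(347,162),z,T);print(z,a,b,(a+b)/2,np.linalg.norm(a-b))
print(tri((f,(349,43),T),(d["top"],(220.5,239))),tri((f,(347,162),T),(d["top"],(255.5,235.75))))
print(tri((f,(319,212),T),(d["top"],(277.5,242.5))),tri((f,(470,212),T),(d["top"],(273.25,188.25))))
```

```text
0.1 [0.4298 0.1133 0.1   ] [0.6158 0.1314 0.1   ] 0.1868272841700714
0.104 [0.4299 0.1145 0.104 ] [0.6136 0.1324 0.104 ] 0.18460779247154357
0.112 [0.4299 0.117  0.112 ] [0.6092 0.1344 0.112 ] 0.18016880907448818
0.12 [0.4299 0.1194 0.12  ] [0.6048 0.1364 0.12  ] 0.17572982567743275
0.135 [0.4435 0.297  0.135 ] [0.4546 0.1821 0.135 ] [0.4491 0.2395 0.135 ] 0.11549752077990875
0.143 [0.4432 0.2949 0.143 ] [0.454  0.1829 0.143 ] [0.4486 0.2389 0.143 ] 0.1124349702384453
0.147 [0.443  0.2938 0.147 ] [0.4537 0.1834 0.147 ] [0.4483 0.2386 0.147 ] 0.11090369496771352
0.155 [0.4427 0.2916 0.155 ] [0.453  0.1843 0.155 ] [0.4479 0.238  0.155 ] 0.10784114442625005
(array([0.4424, 0.2834, 0.1771]), [0.0015752344228354297, 0.0015752344228354863]) (array([0.4538, 0.1812, 0.1323]), [0.0011801801569689954, 0.0011801801569690067])
(array([0.43  , 0.1127, 0.0978]), [0.0002020359394980671, 0.00020203593949821847]) (array([0.6095, 0.1316, 0.1085]), [0.0025068201217070597, 0.0025068201217070944])
```

Request:
drive_tool --twist '[[0, 0, 0], [0, 0, 0], [0, 0, 0], [0, 0, 0], [0, 0, 0], [0, 0, 0], [0, 0, 0], [0, 0, 0]]' --xyz '[[0.1, 0.7, -0.3], [0.2, 1.6, -0.8], [0.3, 2.5, -1.5], [0.38, 2.9, -2.3], [0.38, 2.9, -3.1], [0.38, 2.9, -3.9], [0.38, 2.9, -4.6], [0.38, 2.9, -4.9]]' --fingers '[26, 26, 26, 26, 26, 26, 26, 26]'

```text
clock: 8.55
position: [0.4483, 0.2329, 0.1266]
ee_rot: [[-0.094, 0.996, -0.005], [0.996, 0.094, -0.002], [-0.002, -0.005, -1.0]]
contact_force: [0.1, 0.2, 0.7]
gripper_width: 0.0261
grip_force: 0.0
```

Request:
drive_tool --twist '[[0, 0, 0], [0, 0, 0], [0, 0, 0], [0, 0, 0], [0, 0, 0], [0, 0, 0], [0, 0, 0], [0, 0, 0]]' --xyz '[[0, 0, 0], [0, 0, 0], [0, 0, 0], [0, 0, 0], [0, 0, 0], [0, 0, 0], [0, 0, 0], [0, 0, 0]]' --fingers '[26, 26, 5, 5, 5, 5, 5, 5]' --force 20

```text
clock: 9.22
position: [0.4485, 0.2354, 0.1308]
ee_rot: [[-0.096, 0.995, -0.002], [0.995, 0.096, -0.002], [-0.001, -0.002, -1.0]]
contact_force: [-5.0, -1.3, 5.1]
gripper_width: 0.0104
grip_force: 20.0
```

Run:
```python
import numpy as np
# bar rel hinge, grasp point = bar; tool tilt phi about bar, tcp = bar + .0187*toolz
np.set_printoptions(precision=2,suppress=True)
def st(th,tilt):
    b=np.array([-.15*np.cos(th)+.043*np.sin(th), .15*np.sin(th)+.043*np.cos(th)])
    # tilt: tool top leans toward +x(case): toolz=( -sin,-cos)
    return b+.0187*np.array([-np.sin(tilt),-np.cos(tilt)])
c=np.array([.9952,.0975]); 
N=24; p0=st(0,0)
for k in range(1,N+1):
    th=1.86*k/N; ti=np.radians(30)*k/N
    d=(st(th,ti)-p0)/.03
    print(k,round(th,3),d[0]*c,d[1].round(2),"tw",round(30/5*k/N,2))
```

```text
1 0.077 [0.11 0.01] 0.38 tw 0.25
2 0.155 [0.25 0.02] 0.76 tw 0.5
3 0.233 [0.42 0.04] 1.11 tw 0.75
4 0.31 [0.62 0.06] 1.46 tw 1.0
5 0.388 [0.84 0.08] 1.79 tw 1.25
6 0.465 [1.09 0.11] 2.1 tw 1.5
7 0.543 [1.36 0.13] 2.38 tw 1.75
8 0.62 [1.65 0.16] 2.65 tw 2.0
9 0.698 [1.96 0.19] 2.89 tw 2.25
10 0.775 [2.28 0.22] 3.1 tw 2.5
11 0.853 [2.63 0.26] 3.29 tw 2.75
12 0.93 [2.98 0.29] 3.45 tw 3.0
13 1.008 [3.35 0.33] 3.58 tw 3.25
14 1.085 [3.73 0.37] 3.69 tw 3.5
15 1.163 [4.11 0.4 ] 3.76 tw 3.75
16 1.24 [4.5  0.44] 3.8 tw 4.0
17 1.318 [4.89 0.48] 3.81 tw 4.25
18 1.395 [5.27 0.52] 3.79 tw 4.5
19 1.473 [5.66 0.55] 3.74 tw 4.75
20 1.55 [6.04 0.59] 3.65 tw 5.0
21 1.628 [6.41 0.63] 3.54 tw 5.25
22 1.705 [6.77 0.66] 3.4 tw 5.5
23 1.782 [7.12 0.7 ] 3.23 tw 5.75
24 1.86 [7.45 0.73] 3.03 tw 6.0
```

Request:
drive_tool --twist '[[-0.02, 0.25, 0], [-0.05, 0.5, 0], [-0.07, 0.75, 0], [-0.1, 1.0, 0], [-0.12, 1.25, 0], [-0.15, 1.5, 0], [-0.17, 1.75, 0], [-0.2, 2.0, 0]]' --xyz '[[0.11, 0.01, 0.38], [0.25, 0.02, 0.76], [0.42, 0.04, 1.11], [0.62, 0.06, 1.46], [0.84, 0.08, 1.79], [1.09, 0.11, 2.1], [1.36, 0.13, 2.38], [1.65, 0.16, 2.65]]' --fingers '[5, 5, 5, 5, 5, 5, 5, 5]'

```text
clock: 9.88
position: [0.4965, 0.2401, 0.2106]
ee_rot: [[-0.097, 0.979, -0.18], [0.995, 0.095, -0.02], [-0.002, -0.181, -0.983]]
contact_force: [-7.9, -1.7, 4.6]
gripper_width: 0.0103
grip_force: 20.0
```

Request:
drive_tool --twist '[[-0.02, 0.25, 0], [-0.05, 0.5, 0], [-0.07, 0.75, 0], [-0.1, 1.0, 0], [-0.12, 1.25, 0], [-0.15, 1.5, 0], [-0.17, 1.75, 0], [-0.2, 2.0, 0]]' --xyz '[[0.31, 0.03, 0.24], [0.63, 0.06, 0.45], [0.98, 0.1, 0.64], [1.33, 0.13, 0.8], [1.7, 0.17, 0.93], [2.08, 0.21, 1.04], [2.46, 0.24, 1.11], [2.85, 0.28, 1.15]]' --fingers '[5, 5, 5, 5, 5, 5, 5, 5]'

```text
clock: 10.55
position: [0.5845, 0.2488, 0.2466]
ee_rot: [[-0.096, 0.934, -0.343], [0.995, 0.09, -0.033], [-0.0, -0.344, -0.939]]
contact_force: [-1.2, -0.4, 7.9]
gripper_width: 0.0099
grip_force: 20.0
```

Request:
drive_tool --twist '[[-0.02, 0.25, 0], [-0.05, 0.5, 0], [-0.07, 0.75, 0], [-0.1, 1.0, 0], [-0.12, 1.25, 0], [-0.15, 1.5, 0], [-0.17, 1.75, 0], [-0.2, 2.0, 0]]' --xyz '[[0.39, 0.04, 0.01], [0.77, 0.08, -0.01], [1.16, 0.11, -0.06], [1.54, 0.15, -0.15], [1.91, 0.19, -0.26], [2.27, 0.22, -0.4], [2.62, 0.26, -0.57], [2.95, 0.29, -0.77]]' --fingers '[5, 5, 5, 5, 5, 5, 5, 5]'

```text
clock: 11.22
position: [0.6574, 0.2556, 0.222]
ee_rot: [[-0.092, 0.875, -0.476], [0.996, 0.084, -0.038], [0.007, -0.477, -0.879]]
contact_force: [10.8, 4.1, 19.8]
gripper_width: 0.0097
grip_force: 18.3
```

Request:
drive_tool --twist '[[0, 0, 0], [0, 0, 0], [0, 0, 0], [0, 0, 0], [0, 0, 0], [0, 0, 0], [0, 0, 0], [0, 0, 0]]' --xyz '[[0, 0, 0], [0, 0, 0], [0, 0, 0], [0, 0, 0], [0, 0, 0], [0, 0, 0], [0, 0, 0], [0, 0, 0]]' --fingers '[5, 5, 5, 5, 5, 5, 5, 5]'

```text
clock: 11.88
position: [0.6574, 0.2523, 0.2192]
ee_rot: [[-0.09, 0.874, -0.478], [0.996, 0.078, -0.044], [-0.001, -0.48, -0.877]]
contact_force: [8.8, -1.4, 15.4]
gripper_width: 0.0087
grip_force: 18.7
```

Run:
```python
from h import *
from cell import sensors, optics
s=sensors.state(); f=optics.grab_frame("side");t=optics.grab_frame("top")
print(s["qpos"],s["contact_force"])
pickle.dump((s,f,t),open("w5.pkl","wb"))
cv2.imwrite("pics/w5.png",np.hstack([tile(f["frame"],230,80,140),tile(t["frame"],180,140,120)]))
```

```text
[-0.249   0.8974 -0.2527  0.6821  0.0275  2.0512 -0.3599] [ 8.7676 -1.4363 15.4462]
```

View pics/w5.png

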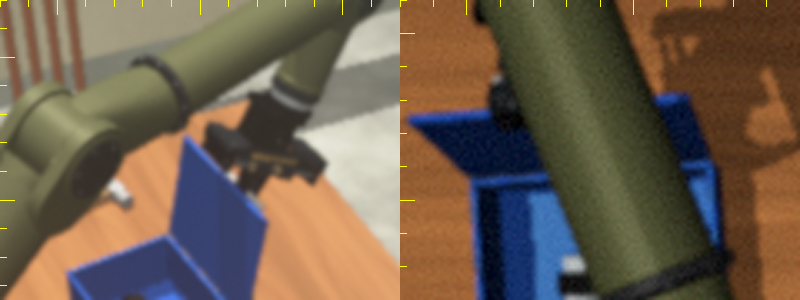

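Request:
drive_tool --twist '[[0.03, -0.3, 0], [0.06, -0.6, 0], [0.09, -0.9, 0], [0.12, -1.2, 0], [0.15, -1.5, 0], [0.18, -1.8, 0], [0.21, -2.1, 0], [0.23, -2.4, 0]]' --xyz '[[0.01, 0, 0], [0.03, 0, -0.01], [0.04, 0, -0.02], [0.06, 0, -0.02], [0.07, 0.01, -0.03], [0.09, 0.01, -0.04], [0.1, 0.01, -0.05], [0.12, 0.01, -0.05]]' --fingers '[5, 5, 5, 5, 5, 5, 5, 5]'

```text
clock: 12.65
position: [0.6608, 0.2527, 0.2163]
ee_rot: [[-0.09, 0.954, -0.286], [0.996, 0.086, -0.027], [-0.001, -0.288, -0.958]]
contact_force: [4.9, -1.2, 7.7]
gripper_width: 0.0087
grip_force: 19.2
```

Request:
drive_tool --twist '[[0, 0, 0], [0, 0, 0], [0, 0, 0], [0, 0, 0], [0, 0, 0], [0, 0, 0], [0, 0, 0], [0, 0, 0]]' --xyz '[[0.07, 0, -0.03], [0.14, 0.01, -0.06], [0.2, 0.02, -0.1], [0.27, 0.03, -0.13], [0.33, 0.03, -0.17], [0.33, 0.03, -0.17], [0.33, 0.03, -0.17], [0.33, 0.03, -0.17]]' --fingers '[5, 5, 5, 5, 5, 5, 5, 5]'

```text
clock: 13.32
position: [0.6709, 0.2537, 0.2101]
ee_rot: [[-0.09, 0.953, -0.288], [0.996, 0.086, -0.027], [-0.001, -0.29, -0.957]]
contact_force: [6.2, -2.2, 8.3]
gripper_width: 0.0082
grip_force: 19.7
```

Request:
drive_tool --twist '[[0, 0, 0], [0, 0, 0], [0, 0, 0], [0, 0, 0], [0, 0, 0], [0, 0, 0], [0, 0, 0], [0, 0, 0]]' --xyz '[[0, 0, 0], [0, 0, 0], [0, 0, 0], [0, 0, 0], [0, 0, 0], [0.1, 0, 0.3], [0.25, 0, 0.8], [0.5, 0, 1.6]]' --fingers '[26, 26, 26, 26, 26, 26, 26, 26]'

```text
clock: 13.98
position: [0.6812, 0.2547, 0.2527]
ee_rot: [[-0.093, 0.949, -0.302], [0.996, 0.088, -0.031], [-0.003, -0.303, -0.953]]
contact_force: [0.2, -0.2, -0.2]
gripper_width: 0.0257
grip_force: 0.0
```

Request:
drive_tool --twist '[[0, 0, 0], [0, 0, 0], [0.1, -1.0, 0], [0.2, -2.0, 0], [0.33, -3.2, 0], [0.33, -3.2, 0], [0.33, -3.2, 0], [0.33, -3.2, 0]]' --xyz '[[0.3, 0, 1.0], [0.5, 0, 2.0], [0.4, -0.3, 3.0], [-0.3, -1.2, 4.0], [-1.3, -2.0, 4.6], [-2.4, -2.7, 4.6], [-3.5, -3.3, 4.6], [-4.6, -3.9, 4.6]]' --fingers '[26, 87, 87, 87, 87, 87, 87, 87]'

```text
clock: 14.65
position: [0.5451, 0.1385, 0.3939]
ee_rot: [[-0.093, 0.995, -0.02], [0.996, 0.093, 0.0], [0.002, -0.02, -1.0]]
contact_force: [-0.0, -0.3, 0.7]
gripper_width: 0.0646
grip_force: 0.0
```

Run:
```python
from h import *
from cell import sensors, optics
s=sensors.state(); f=optics.grab_frame("side");t=optics.grab_frame("top");w=optics.grab_frame("wrist")
print(s["position"],s["ee_rot"],s["qpos"],s["contact_force"])
pickle.dump((s,f,t,w),open("w6.pkl","wb"))
cv2.imwrite("pics/w6.png",np.vstack([np.hstack([tile(f["frame"],230,80,120),tile(t["frame"],190,150,100)]),np.hstack([tile(t["frame"],340,150,120),cv2.resize(w["frame"],(400,300))])]))
```

```text
[0.5451 0.1385 0.3939] [[-0.0926  0.9955 -0.0199]
 [ 0.9957  0.0927  0.0001]
 [ 0.002  -0.0198 -0.9998]] [-0.2484  0.1262 -0.0497  1.3492  0.0003  1.6854 -0.205 ] [-0.0093 -0.2845  0.7367]
```

View pics/w6.png

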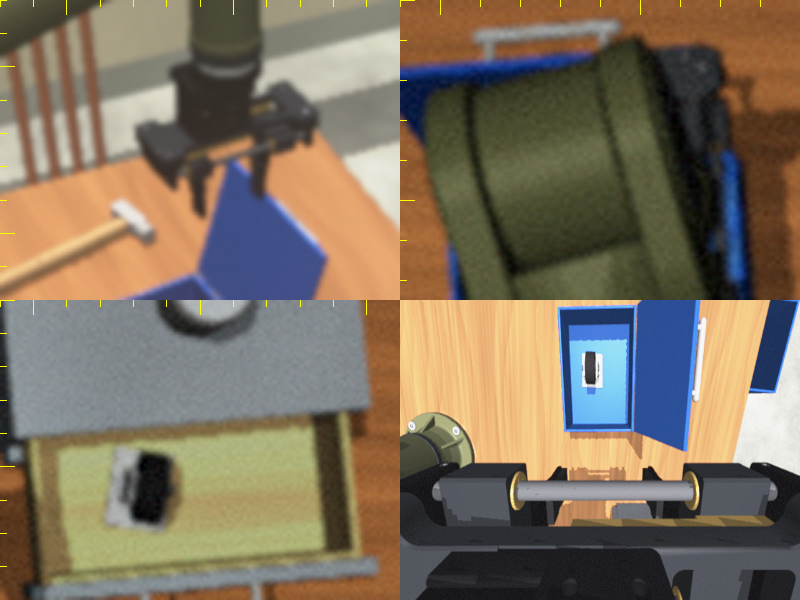

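Run:
```python
from h import *
s,sd,t,w=pickle.load(open("w6.pkl","rb")); T=wristT(s,w)
def ascii(f,u0,u1,v0,v1,st=1):
    for v in range(v0,v1,st): print(v,''.join('#' if max(p)<75 else ('b' if int(p[0])>int(p[2])+50 else ('o' if min(p)>120 else ('+' if min(p)>75 else '.'))) for p in f[v,u0:u1:1]))
f=w["frame"]; ascii(f,270,350,60,122,2)
ascii(t["frame"],345,455,175,240,2)
```

```text
60 bbbbbbbbbbbbbbbbbbbbbbbbbbbbbbbbbbbbbbbbbbbbbbbbbbbbbbbbbbbbbbbbbbbbbbbbbbbbbbbb
62 bbbbbbbbbbbbbbbbbbbbbbbbbbbbbbbbbbbbbbbbbbbbbbbbbbbbbbbbbbbbbbbbbbbbbbbbbbbbbbbb
64 bbbbbbbbbbbbbbbbbbbbbbbbbbbbbbbbbbbbbbbbbbbbbbbbbbbbbbbbbbbbbbbbbbbbbbbbbbbbbbbb
66 bbbbbbbbbbbbbbbbbbbbbbbbbbbbbbbbbbbbbbbbbbbbbbbbbbbbbbbbbbbbbbbbbbbbbbbbbbbbbbbb
68 bbbbbbbbbbbbbbbbbbbbbbbbbbbbbbbbbbbbbbbbbbbbbbbbbbbbbbbbbbbbbbbbbbbbbbbbbbbbbbbb
70 bbbbbbbbbbbbbbbbbbbbbbbbbbb.#############.bbbbbbbbbbbbbbbbbbbbbbbbbbbbbbbbbbbbbb
72 bbbbbbbbbbbbbbbbbbbbboooooo.##############+oooooooooobbbbbbbbbbbbbbbbbbbbbbbbbbb
74 bbbbbbbbbbbbbbbbbbbbboooooo###############+ooooooooooobbbbbbbbbbbbbbbbbbbbbbbbbb
76 bbbbbbbbbbbbbbbbbbbbbooooo+###############+ooooooooooobbbbbbbbbbbbbbbbbbbbbbbbbb
78 bbbbbbbbbbbbbbbbbbbbbooooo+##.##.##.######+ooooooooooobbbbbbbbbbbbbbbbbbbbbbbbbb
80 bbbbbbbbbbbbbbbbbbbbbooooo+###########..##+ooooooooooobbbbbbbbbbbbbbbbbbbbbbbbbb
82 bbbbbbbbbbbbbbbbbbbbbooooo+#######.######.+ooooooooooobbbbbbbbbbbbbbbbbbbbbbbbbb
84 bbbbbbbbbbbbbbbbbbbbbooooo+##.##.##.#####.+ooooooooooobbbbbbbbbbbbbbbbbbbbbbbbbb
86 bbbbb
[... 4609 characters left out ...]
+++++++++.
229 ....###.........+++o++++++++++++++++++++++++++.....+..+++++++++++++++++++++++++++oo++o++oooooooooooooooooooo+.
231 .....##..........++++++++.+++++++++++++++++++++++++++++++oooooooooooooooooooooooooooooooooooooooooooooo+oo+++.
233 ....###....+++++++++++++++++++++++oooooooooooooooooooooooooooooooooooooooooooooooooo+++++++++++++.............
235 .#######+++ooooooooo++ooooooooooooooooooooooooooooooooooooooo+++++++++ooo+....................................
237 .####.+.+oooooooooooooooooooo+ooooooooo+++++++++++....................+oo+....................................
239 ..####+.++o++oo++++++++++++..........+oo..............................+oo+....................................
```

Run:
```python
from h import *
s,sd,t,w=pickle.load(open("w6.pkl","rb")); T=wristT(s,w)
C=[onz(w,u,.015,T) for u in((291,71.5),(323.3,71.5),(324,116.5),(291.8,115.5))]
print(C,np.mean(C,0),[np.linalg.norm(C[i]-C[(i+1)%4]) for i in range(4)])
for v in(78,92,106): print(onz(w,(304.2,v),.095,T), onz(w,(304.2,v),.06,T))
# stock
C=[onz(t,u,.133) for u in((373.6,193.5),(390.4,196.5),(388.9,219),(372,217.5))]
print(C,np.mean(C,0))
for v,u in((199,385.7),(205,385.5),(211,384.5)): print("stockwheel",onz(t,(u,v),.21))
# drawer rim: panel top outer corners z .218 ; side walls inner z .208
for n,u,z in(("L wall floor",(357.5,215),.128),("R wall rim inner",(441,205),.208),("R far",(436,191),.208),("panel out R",(454,230),.218),("panel out L",(351,239),.218)): print(n,onz(t,u,z))
```

```text
[array([0.459 , 0.2942, 0.015 ]), array([0.516 , 0.2993, 0.015 ]), array([0.5241, 0.2233, 0.015 ]), array([0.4651, 0.2196, 0.015 ])] [0.4911 0.2591 0.015 ] [np.float64(0.05724495635950917), np.float64(0.0765176348203531), np.float64(0.05913242672861533), np.float64(0.07490558625396304)]
[0.4919 0.2736 0.095 ] [0.488  0.2789 0.06  ]
[0.4933 0.2537 0.095 ] [0.4896 0.2574 0.06  ]
[0.4948 0.2333 0.095 ] [0.4912 0.2354 0.06  ]
[array([ 0.5944, -0.1968,  0.133 ]), array([ 0.5856, -0.2512,  0.133 ]), array([ 0.5129, -0.2467,  0.133 ]), array([ 0.5169, -0.1922,  0.133 ])] [ 0.5525 -0.2217  0.133 ]
stockwheel [ 0.5728 -0.2207  0.21  ]
stockwheel [ 0.5546 -0.2202  0.21  ]
stockwheel [ 0.5364 -0.2172  0.21  ]
L wall floor [ 0.5243 -0.146   0.128 ]
R wall rim inner [ 0.5574 -0.3894  0.208 ]
R far [ 0.5998 -0.3743  0.208 ]
panel out R [ 0.4826 -0.4248  0.218 ]
panel out L [ 0.451  -0.1158  0.218 ]
```

Request:
drive_tool --twist '[[0, 0, 0], [0, 0, 0], [0, 0, 0], [0, 0, 0], [0, 0, 0], [0, 0, 0], [0, 0, 0], [0, 0, 0]]' --xyz '[[-0.4, 0.9, -0.7], [-0.8, 1.8, -1.5], [-1.2, 2.7, -2.3], [-1.6, 3.6, -3.1], [-1.77, 4.0, -4.1], [-1.77, 4.0, -5.2], [-1.77, 4.0, -6.2], [-1.77, 4.0, -6.8]]' --fingers '[60, 60, 60, 60, 60, 60, 60, 60]' --force 35

```text
clock: 15.47
position: [0.4932, 0.2603, 0.1847]
ee_rot: [[-0.095, 0.995, -0.027], [0.996, 0.095, -0.002], [0.0, -0.027, -1.0]]
contact_force: [0.6, 0.0, -0.1]
gripper_width: 0.0603
grip_force: 0.0
```

Run:
```python
from h import *
from cell import sensors, optics
w=optics.grab_frame("wrist")
w=optics.grab_frame("wrist"); 
s=sensors.state();w=optics.grab_frame("wrist"); T=wristT(s,w)
print(s["position"],s["ee_rot"],s["gripper_width"])
for p in((.4925,.2585,.095),(.491,.259,.015)): print(proj(w,p,T))
f=w["frame"]
for v in range(120,235,4): print(v,''.join('#' if max(p)<75 else ('b' if int(p[0])>int(p[2])+50 else ('o' if min(p)>120 else '+')) for p in f[v,230:420:2]))
```

```text
[0.4927 0.2594 0.1845] [[-0.0936  0.9952 -0.0291]
 [ 0.9956  0.0935 -0.0036]
 [-0.0009 -0.0293 -0.9996]] 0.059827434588760026
[329.5162 202.9438]
[329.7163 184.9518]
120 ooooobbbbbbbbbbbbbbbbbbbbbbbbbbbbbbbbbbbbbbbbbbbbbbbbbbbbbbbbbbbbbbbbbbbbbbbbbbbbbbbbbbbbbbbbbb
124 ooooobbbbbbbbbbbbbbbbbbbbbbbbbbbbbbbbbbbbbbbbbbbbbbbbbbbbbbbbbbbbbbbbbbbbbbbbbbbbbbbbbbbbbbbbbb
128 ooooobbbbbbbbbbbbbbbbbbbbbbbbbbbbbbbbbbbbbbbbbbbbbbbbbbbbbbbbbbbbbbbbbbbbbbbbbbbbbbbbbbbbbbbbbb
132 oooooobbbbbbbbbbbbbbbbbbbbbbbbbbbbbbbbbbbbbbbbbbbbbbbbbbbbbbbbbbbbbbbbbbbbbbbbbbbbbbbbbbbbbbbbb
136 oooooobbbbbbbbbbbbbbbbbbbbbbbbbbbbbbbbbbbbbbbbbbbbbbbbbbbbbbbbbbbbbbbbbbbbbbbbbbbbbbbbbbbbbbbbb
140 oooooobbbbbbbbbbbbbbbbbbbbbbbbbbbbbbbbbbbbbbbbbbbbbbbbbbbbbbbbbbbbbbbbbbbbbbbbbbbbbbbbbbbbbbbbb
144 oooooobbbbbbbbbbbbbbbbbbbbbbbbbbbbbbbbbbbbbbbbbbbbbbbbbbbbbbbbbbbbbbbbbbbbbbbbbbbbbbbbbbbbbbbbb
148 oooooobbbbbbbbbbbbbbbbbbbbbbbbbbbbbbbbbbbbbbbbbbbbbbbbbbbbbbbbbbbbbbbbbbbbbbbbbbbbbbbbbbbbbbbbb
152 oooooobbbbbbbbbbbbbbbbbbbbbbbbbbbbbbbbbbbbbbbbbbbbbbbbbbbbbbbbbbbbbbbbbbbbbbbbbbbbbbbbbbbbbbbbb
156 oooooobbbbbbbbbbbbbbbbbbbbbbbb
[... 1265 characters left out ...]

208 oooooooobbbbbbbbbbbbbbbbbbbbbbbbbbbboooo+++++++++++++ooooooobbbbbbbbbbbbbbbbbbbbbbbbbbbbbbbbbbb
212 ooooooooobbbbbbbbbbbbbbbbbbbbbbbbbbbooooo#++++++++++#ooooooobbbbbbbbbbbbbbbbbbbbbbbbbbbbbbbbbbb
216 ooooooooobbbbbbbbbbbbbbbbbbbbbbbbbbbooooo###########+ooooooobbbbbbbbbbbbbbbbbbbbbbbbbbbbbbbbbbb
220 ooooooooobbbbbbbbbbbbbbbbbbbbbbbbbbbbbbbb###########+bbbbbbbbbbbbbbbbbbbbbbbbbbbbbbbbbbbbbbbbbb
224 ooooooooobbbbbbb#######bbbbbbbbbbbbbbbbbb###########+bbbbbbbbbbbbbbbbbbbbbbb+#####bbbbbbbbbbbbb
228 ooooooooobbbbb##########bbbbbbbbbbbbbbbbbb##########bbbbbbbbbbbbbbbbbbbbbb+########bbbbbbbbbbbb
232 oooooooo+bbbb###########bbbbbbbbbbbbbbbbbbbbbbbbbbbbbbbbbbbbbbbbbbbbbbbbbb###########bbbbbbbbbb
```

Request:
drive_tool --twist '[[0, -0.33, 0], [0, -0.33, 0], [0, -0.33, 0], [0, -0.33, 0], [0, -0.33, 0], [0, -0.33, 0], [0, -0.33, 0], [0, -0.33, 0]]' --xyz '[[-0.1, -0.03, 0], [-0.19, -0.05, -0.3], [-0.19, -0.05, -0.9], [-0.19, -0.05, -1.6], [-0.19, -0.05, -2.3], [-0.19, -0.05, -3.0], [-0.19, -0.05, -3.6], [-0.19, -0.05, -3.8]]' --fingers '[60, 60, 60, 60, 60, 60, 60, 60]'

```text
clock: 16.28
position: [0.4881, 0.2577, 0.0731]
ee_rot: [[-0.092, 0.996, 0.005], [0.996, 0.092, -0.001], [-0.002, 0.004, -1.0]]
contact_force: [-0.0, -0.4, 0.6]
gripper_width: 0.0601
grip_force: 0.0
```

Request:
drive_tool --twist '[[0, 0, 0], [0, 0, 0], [0, 0, 0], [0, 0, 0], [0, 0, 0], [0, 0, 0], [0, 0, 0], [0, 0, 0]]' --xyz '[[0, 0, 0], [0, 0, 0], [0, 0, 0], [0, 0, 0], [0, 0, 0], [0, 0, 0], [0, 0, 0], [0, 0, 0]]' --fingers '[60, 15, 15, 15, 15, 15, 15, 15]'

```text
clock: 16.95
position: [0.4885, 0.2578, 0.075]
ee_rot: [[-0.092, 0.996, 0.007], [0.996, 0.092, -0.001], [-0.001, 0.007, -1.0]]
contact_force: [-1.0, 0.3, -0.9]
gripper_width: 0.0237
grip_force: 34.7
```

Request:
drive_tool --twist '[[0, 0, 0], [0, 0, 0], [0, 0, 0], [0, 0, 0], [0, 0, 0], [0, 0, 0], [0, 0, 0], [0, 0, 0]]' --xyz '[[0, 0, 0.3], [0, 0, 0.9], [0, 0, 1.9], [0, 0, 3.1], [0, 0, 4.3], [0, 0, 5.5], [0, 0, 6.7], [0, 0, 7.7]]' --fingers '[15, 15, 15, 15, 15, 15, 15, 15]'

```text
clock: 17.62
position: [0.4889, 0.2578, 0.3091]
ee_rot: [[-0.092, 0.996, 0.009], [0.996, 0.092, 0.0], [-0.0, 0.009, -1.0]]
contact_force: [1.3, 0.1, -3.2]
gripper_width: 0.0241
grip_force: 34.7
```

Request:
drive_tool --twist '[[0, 0, 0], [0, 0, 0], [0, 0, 0], [0, 0, 0], [0, 0, 0], [0, 0, 0], [0, 0, 0], [0, 0, 0]]' --xyz '[[0.06, -0.5, 0.4], [0.16, -1.4, 0.6], [0.29, -2.5, 0.8], [0.43, -3.7, 0.8], [0.57, -4.9, 0.8], [0.71, -6.1, 0.8], [0.85, -7.3, 0.8], [1.0, -8.5, 0.8]]' --fingers '[15, 15, 15, 15, 15, 15, 15, 15]'

```text
clock: 18.28
position: [0.5184, 0.001, 0.3302]
ee_rot: [[-0.092, 0.996, 0.007], [0.996, 0.092, -0.0], [-0.001, 0.007, -1.0]]
contact_force: [2.0, 0.7, -3.0]
gripper_width: 0.0238
grip_force: 34.7
```

Request:
drive_tool --twist '[[0, 0, 0], [0, 0, 0], [0, 0, 0], [0, 0, 0], [0, 0, 0], [0, 0, 0], [0, 0, 0], [0, 0, 0]]' --xyz '[[0.14, -1.2, 0], [0.28, -2.4, 0], [0.42, -3.6, 0], [0.56, -4.8, 0], [0.7, -6.0, 0], [0.84, -7.2, 0], [0.96, -8.2, 0], [1.04, -8.9, 0]]' --fingers '[15, 15, 15, 15, 15, 15, 15, 15]'

```text
clock: 18.95
position: [0.5489, -0.2682, 0.3298]
ee_rot: [[-0.089, 0.996, 0.006], [0.996, 0.089, -0.002], [-0.003, 0.006, -1.0]]
contact_force: [-0.1, -0.6, -3.2]
gripper_width: 0.024
grip_force: 34.7
```

Request:
drive_tool --twist '[[0, 0, 0], [0, 0, 0], [0, 0, 0], [0, 0, 0], [0, 0, 0], [0, 0, 0], [0, 0, 0], [0, 0, 0]]' --xyz '[[0.08, -0.6, 0], [0.14, -1.1, 0], [0.19, -1.5, 0], [0.22, -1.8, 0], [0.22, -1.9, 0], [0.22, -1.9, 0], [0.22, -1.9, 0], [0.22, -1.9, 0]]' --fingers '[15, 15, 15, 15, 15, 15, 15, 15]'

```text
clock: 19.62
position: [0.557, -0.3198, 0.3301]
ee_rot: [[-0.094, 0.996, 0.008], [0.996, 0.094, 0.0], [-0.0, 0.008, -1.0]]
contact_force: [0.3, 0.6, -2.9]
gripper_width: 0.024
grip_force: 34.7
```

Run:
```python
from h import *
from cell import sensors, optics
s=sensors.state(); f=optics.grab_frame("side");t=optics.grab_frame("top");w=optics.grab_frame("wrist")
T=wristT(s,w)
print(s["position"],s["ee_rot"],s["qpos"],s["contact_force"])
pickle.dump((s,f,t,w),open("w7.pkl","wb"))
for p in((.553,-.22,.133),(.553,-.22,.215)): print(proj(w,p,T))
cv2.imwrite("pics/w7.png",np.vstack([np.hstack([tile(f["frame"],320,180,120),tile(t["frame"],190,150,100)]),np.hstack([tile(t["frame"],340,150,120),tile(w["frame"],220,50,240)])]))
```

```text
[ 0.557  -0.3198  0.3301] [[-0.094   0.9955  0.0077]
 [ 0.9956  0.094   0.0004]
 [-0.0003  0.0077 -1.    ]] [ 0.2182  0.2784  0.3425  1.3108 -0.0968  1.5615  0.6429] [ 0.3111  0.5584 -2.8783]
[330.2141  98.5714]
[331.8573  89.816 ]
```

View pics/w7.png

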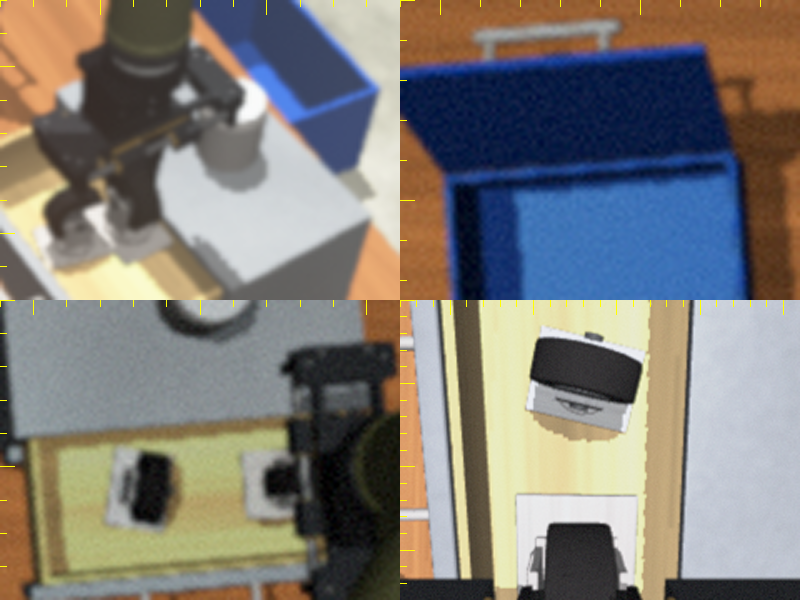

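Run:
```python
from h import *
s,sd,t,w=pickle.load(open("w7.pkl","rb")); T=wristT(s,w)
for u in((220+93/1.667,50+40/1.667),(220+97/1.667,50+170/1.667)): print("front floor edge",onz(w,u,.128,T))
for u in((220+46/1.667,50+40/1.667),(220+62/1.667,50+240/1.667)): print("front rim inner",onz(w,u,.218,T))
print("chest edge",onz(w,(220+290/1.667,50+100/1.667),.23,T))
c=[(527,410),(632,432),(645,352),(543,327)]
C=[onz(w,(220+(a-400)/1.667,50+(b-300)/1.667),.133,T) for a,b in c];print(C,np.mean(C,0))
print("Lrim/Rrim",onz(t,(340+42/3.333,150+190/3.333),.208),onz(t,(441,205),.208),onz(t,(340+62/3.333,150+190/3.333),.128))
for z in(.26,.265,.27): print([onz(w,(220+(a-400)/1.667,50+(495-300)/1.667),z,T) for a in(517,637)])
```

```text
front floor edge [ 0.4859 -0.1981  0.128 ]
front floor edge [ 0.4936 -0.2896  0.128 ]
front rim inner [ 0.4767 -0.2143  0.218 ]
front rim inner [ 0.489  -0.3238  0.218 ]
chest edge [ 0.6091 -0.2333  0.23  ]
[array([ 0.5138, -0.2439,  0.133 ]), array([ 0.5919, -0.2521,  0.133 ]), array([ 0.5944, -0.1965,  0.133 ]), array([ 0.5212, -0.1871,  0.133 ])] [ 0.5553 -0.2199  0.133 ]
Lrim/Rrim [ 0.547  -0.1208  0.208 ] [ 0.5574 -0.3894  0.208 ] [ 0.5502 -0.1493  0.128 ]
[array([ 0.5244, -0.2878,  0.26  ]), array([ 0.583 , -0.2823,  0.26  ])]
[array([ 0.5249, -0.2871,  0.265 ]), array([ 0.5823, -0.2817,  0.265 ])]
[array([ 0.5254, -0.2864,  0.27  ]), array([ 0.5816, -0.2811,  0.27  ])]
```

Request:
drive_tool --twist '[[0, 0, 0], [0, 0, 0], [0, 0, 0], [0, 0, 0], [0, 0, 0], [0, 0, 0], [0, 0, 0], [0, 0, 0]]' --xyz '[[0.1, 0, -0.4], [0.1, 0, -1.1], [0.1, 0, -1.9], [0.1, 0, -2.7], [0.1, 0, -3.4], [0.1, 0, -3.9], [0.1, 0, -4.2], [0.1, 0, -4.3]]' --fingers '[15, 15, 15, 15, 15, 15, 15, 15]'

```text
clock: 20.43
position: [0.5588, -0.3202, 0.1983]
ee_rot: [[-0.093, 0.996, 0.004], [0.996, 0.093, 0.001], [0.001, 0.004, -1.0]]
contact_force: [-0.7, -0.3, -2.9]
gripper_width: 0.0236
grip_force: 34.7
```

Request:
drive_tool --twist '[[0, 0, 0], [0, 0, 0], [0, 0, 0], [0, 0, 0], [0, 0, 0], [0, 0, 0], [0, 0, 0], [0, 0, 0]]' --xyz '[[0, 0, -0.02], [0, 0, -0.05], [0, 0, -0.08], [0, 0, -0.11], [0, 0, -0.14], [0, 0, -0.17], [0, 0, -0.2], [0, 0, -0.2]]' --fingers '[15, 15, 15, 15, 15, 15, 15, 15]'

```text
clock: 21.1
position: [0.5596, -0.3211, 0.1948]
ee_rot: [[-0.092, 0.996, 0.007], [0.996, 0.092, -0.0], [-0.001, 0.007, -1.0]]
contact_force: [0.8, 0.3, -2.9]
gripper_width: 0.0242
grip_force: 34.7
```

Request:
drive_tool --twist '[[0, 0, 0], [0, 0, 0], [0, 0, 0], [0, 0, 0], [0, 0, 0], [0, 0, 0], [0, 0, 0], [0, 0, 0]]' --xyz '[[0, 0, -0.02], [0, 0, -0.04], [0, 0, -0.06], [0, 0, -0.08], [0, 0, -0.1], [0, 0, -0.12], [0, 0, -0.12], [0, 0, -0.12]]' --fingers '[15, 15, 15, 15, 15, 15, 15, 15]'

```text
clock: 21.77
position: [0.5606, -0.3211, 0.1929]
ee_rot: [[-0.093, 0.996, 0.01], [0.996, 0.093, -0.001], [-0.002, 0.01, -1.0]]
contact_force: [-1.5, 2.3, 5.3]
gripper_width: 0.0239
grip_force: 34.7
```

Request:
drive_tool --twist '[[0, 0, 0], [0, 0, 0], [0, 0, 0], [0, 0, 0], [0, 0, 0], [0, 0, 0], [0, 0, 0], [0, 0, 0]]' --xyz '[[0, 0, 0], [0, 0, 0], [0, 0, 0], [0, 0, 0], [0, 0, 0], [0, 0, 0], [0, 0, 0.1], [0, 0, 0.4]]' --fingers '[26, 32, 40, 50, 50, 50, 50, 50]'

```text
clock: 22.43
position: [0.5589, -0.3207, 0.2022]
ee_rot: [[-0.092, 0.996, 0.005], [0.996, 0.092, 0.001], [0.0, 0.005, -1.0]]
contact_force: [-0.3, 0.9, -0.3]
gripper_width: 0.0495
grip_force: 0.0
```

Request:
drive_tool --twist '[[0, 0, 0], [0, 0, 0], [0, 0, 0], [0, 0, 0], [0, 0, 0], [0, 0, 0], [0, 0, 0], [0, 0, 0]]' --xyz '[[0, 0, 0.6], [0, 0, 1.4], [0, 0, 2.4], [0, 0, 3.4], [0, 0, 4.4], [-0.5, -0.3, 5.0], [-1.2, -0.8, 5.4], [-2.0, -1.6, 5.6]]' --fingers '[50, 50, 50, 50, 50, 50, 50, 50]'

```text
clock: 23.1
position: [0.5014, -0.3674, 0.3748]
ee_rot: [[-0.098, 0.995, 0.012], [0.995, 0.098, -0.001], [-0.003, 0.012, -1.0]]
contact_force: [0.5, -1.4, -0.0]
gripper_width: 0.0501
grip_force: 0.0
```

Run:
```python
from h import *
from cell import sensors, optics
s=sensors.state(); w=optics.grab_frame("wrist");T=wristT(s,w);t=optics.grab_frame("top")
print(s["position"],s["contact_force"])
f=w["frame"]
def asc(f,u,v,su,sv):
    for y in range(v[0],v[1],sv): print(y,''.join('#' if max(p)<75 else ('y' if int(p[2])>int(p[0])+25 else ('o' if min(p)>130 else '+')) for p in f[y,u[0]:u[1]:su]))
asc(f,(260,480),(0,235),2,5)
asc(t["frame"],(345,455),(185,242),1,3)
print(proj(w,(.555,-.22,.133),T),proj(w,(.557,-.323,.133),T))
F=lambda u:proj(t,u)
print("panel exp",F((.4826,-.4248,.218)))
```

```text
[ 0.5014 -0.3674  0.3748] [ 0.4627 -1.374  -0.03  ]
0 yyyyyyyyyyyyyyyyyyyooooooooyyyyyyyyyyyyyyyyyyyyyyyyyyyyyyyyyyyyyyyyyyyyyyyyyyyyyyyyyyyyyyyyyy+#+oooooooooooooo
5 yyyyyyyyyyyyyyyyyyyooooooooyyyyyyyyyyyyyyyyyyyyyyyyyyyyyyyyyyyyyyyyyyyyyyyyyyyyyyyyyyyyyyyyyy##+oooooooooooooo
10 yyyyyyyyyyyyyyyyyyyooooooooyyyyyyyyyyyyyyyyyyyyyyyyyyyyyyyyyyyyyyyyyyyyyyyyyyyyyyyyyyyyyyyyyy##ooooooooooooooo
15 yyyyyyyyyyyyyyyyyyy+oooooooyyyyyyyyyyyyyyyyyyyyyyyyyyyyyyyyyyyyyyyyyyyyyyyyyyyyyyyyyyyyyyyyy+##ooooooooooooooo
20 yyyyyyyyyyyyyyyyyyyyoooooooyyyyyyyyyyyyyyyyyyyyyyyyyyyyyyyyyyyyyyyyyyyyyyyyyyyyyyyyyyyyyyyyy+#+ooooooooooooooo
25 yyyyyyyyyyyyyyyyyyyyoooooooyyyyyyyyyyyyyyyyyyyyyyyyyyyyyyyyyyyyyyyyyyyyyyyyyyyyyyyyyyyyyyyyy##+ooooooooooooooo
30 yyooooyyyyyyyyyyyyyyoooooooyyyyyyyyyyyyyyyyyyyyyyyyyyyyyyyyyyyyyyyyyyyyyyyyyyyyyyyyyyyyyyyyy##oooooooooooooooo
35 yyoooooyyyyyyyyyyyyyoooooooyyyyyyyyyyyyyyyyyyyyyyyyyyyyyyyyyyyyyyyyyyyyyyyyyyyyyyyyyyyyyyyyy##oooooooooooooooo
40 yyoooooooooooooooooooooooooyyyyyyyyyyyyyyyyyyyyooo#################yyyyyyyyyyyyyyyyyyyyyyyy+#+oooooooooooooooo
45 yyoooooyyyyyyyyyyyyyo
[... 5889 characters left out ...]
yyyyyyyyyyyyyyyyyyyyyyyyyyyyyyyyyyyyyyyyyyyyyyyyyyyyyyy
227 yyyyy#yyyyyyyyyyyyyyyyyyyyyyyyyyyyyyyyyyyyyyyyyyyyyyyyyyyyyyyyyyyyyyyyyyyyyyyyyyyyyyyyyyyyyyyyyyyyyoo+++++++yy
230 yyyyyyyyyyyyyyyyyyyyyyyyyyyyyyyyyyyyyyyyyyyyyyyyyyyyyyyyyyyyyyy+ooo++oooooooooo+ooooooooooooooooooooooo+ooo+yy
233 yyyyyy#yyyyyyyyyyyyyyyyyyyy++ooooooooooooooooooooooooooooooooooooooooo+ooo++oo+++++++++yyyyyyyyyyyyyyyyyyyyyyy
236 yy##+++oooooooo+ooooooooooooooooooooooooo+o+++++++++++yyyyyyyyyyyyyyyyyooyyyyyyyyyyyyyyyyyyyyyyyyyyyyyyyyyyyyy
239 yyyy++ooo++++++yyyyyyyyyyyyyyyyyyyyyyyo+yyyyyyyyyyyyyyyyyyyyyyyyyyyyyyyooyyyyyyyyyyyyyyyyyyyyyyyyyyyyyyyyyyyyy
[376.3057  68.0951] [367.4351 147.1807]
panel exp [453.9945 229.9971]
```

Run:
```python
from h import *
from cell import sensors, optics
s=sensors.state(); w=optics.grab_frame("wrist");T=wristT(s,w);t=optics.grab_frame("top")
for u in((269.5,60),(271,90),(273,115)):
    p=onz(w,u,.192,T); print("bar",p,"exp x",.4273+(-.266-p[1])*.0985)
print("chest edge",[onz(w,u,.23,T) for u in((443,30),(439,80))])
a,b=onz(t,(209.5,159.25),.232),onz(t,(244.5,156.75),.232);m=(a+b)/2
print("lid bar",a,b)
H=np.array([.597,.2515]);
for th in(1.7,1.8,1.84,1.87,1.9):
    bx=.043*np.sin(th)-.15*np.cos(th);bz=.104+.15*np.sin(th)+.043*np.cos(th)
    print(th,proj(t,(H[0]+bx*.995,H[1]+bx*.0975,bz)))
s6,_,t6,_=pickle.load(open("w6.pkl","rb")); s7,_,t7,_=pickle.load(open("w7.pkl","rb"))
g=lambda f:cv2.cvtColor(f["frame"],cv2.COLOR_BGR2GRAY).astype(np.float32)
A,B=g(t6),g(t)
print("panel shift",cv2.phaseCorrelate(A[222:246,352:452].copy(),B[222:246,352:452].copy()))
print("lid vs w7",cv2.phaseCorrelate(g(t7)[150:180,195:275].copy(),B[150:180,195:275].copy()))
```

```text
bar [ 0.4212 -0.2435  0.192 ] exp x 0.42508651116868235
bar [ 0.4239 -0.2748  0.192 ] exp x 0.4281632732962889
bar [ 0.4271 -0.3019  0.192 ] exp x 0.4308391240487607
chest edge [array([ 0.5951, -0.2098,  0.23  ]), array([ 0.5994, -0.2548,  0.23  ])]
lid bar [0.6813 0.3091 0.232 ] [0.6906 0.2055 0.232 ]
1.7 [225.5542 166.3986]
1.8 [225.731  162.0289]
1.84 [225.8339 160.3861]
1.87 [225.9227 159.1963]
1.9 [226.0213 158.0441]
panel shift ((-0.1632923025381814, -0.40785715147251445), 0.8927380887667338)
lid vs w7 ((0.026065726121323962, -0.004417464759317369), 1.1047564033667248)
```

```bash
python3 -c "
from cell import ticket
print(ticket.finish_job())"
```

```text
the job is handed in; nothing more can be done
None
```

The job is handed in at about 23 s of the 72 s allowed; the call returned no verdict, but my final measurements put the lid on its stop at about 1.9 rad and the top drawer out at its stop. They also show the new caster set down gently on its plate beside the upright stock caster; one unchecked risk is that joint 6 read 2.0512 rad against its 2.05 limit while I swung the lid.

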